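# Reference check: hold the sealed cell in the photometer's light path

### The job

Check the photometer with the sealed reference cell, the one in the rack that has a stopper: push the photometer's dust slide fully open, then take the reference cell out of the rack with the fingers on its two broad frosted sides only, never on its clear end windows or its stopper. Lower it into the cell shaft with its windows facing along the light path and press it right down against the spring lift, which would otherwise raise it out of the beam. Finish while still gripping it there by the frosted sides, pressed home; leave the open cells in the rack and the beaker where it stands.

Things in the scene. Friction and masses are not known exactly. Their poses are not given: they have to be found in the camera images.
- photometer: portable photometer, 150 x 180 x 66 mm, fixed; origin under its centre on the bench, x from front to back, y to its left, z up. Left half (+y): white console, 66 mm high at most. Right half: grey cell module, flat deck 62 mm above the bench; the dust slide runs along x in a channel 36 mm wide, 4 mm deep. The light beam runs along x through the cell shaft (moulded arrows)
- shaft_mouth (a point): centre of the cell shaft's mouth, 58 mm above the bench on the floor of the slide's channel, at x = -20, y = -45 mm in the photometer's frame. Upright shaft, 24.5 mm along the photometer's x by 14.5 mm along y, 3 mm chamfer round the mouth. Its floor is the spring lift: 7 mm below the mouth at rest, 16 mm when pressed home. The closed dust slide covers it
- beam (a point): point of the light beam on the axis of the shaft, 7.5 mm below the mouth; the beam runs along the photometer's x
- dust_slide (a joint): how far the dust slide is open (m): 0 closed, 0.038 fully open at its stop; it moves along the photometer's +x (to the back), takes about 1.5 N and stays where it is left
- dust_slide_grip (a point): centre of the dust slide's upright grip ridge, 10 mm thick along the photometer's x, 26 mm along y, 13 mm high (6.5 mm above and below this point), standing on the slide's 3 mm plate, whose top is level with the deck (62 mm above the bench). Moves with the slide; can be pinched across its 10 mm from above
- cell_lift (a joint): how far the spring lift in the cell shaft is pressed down (m): 0 up at rest, 0.009 fully down at its stop; the spring pushes up with about 1 N at the top and 3 N at the bottom, so it rises again when let go
- cell_rack: grey plastic rack fixed on the bench, 38 x 172 x 22 mm with 25 mm high black end plates; origin under its centre, its row of four equal upright slots along its y, 38 mm apart; a standing cell is sunk 16 mm into the rack
- ref_cell_center (a point): centre of the reference cell's 45 mm high glass body (22.5 mm above its foot); 30 g; alone has a white stopper: 20 x 10 mm flange, round head, 11 mm above the glass. Own x: light path, 22.4 mm, a clear window at each end; y: across the broad frosted sides, 12.5 mm apart; z up. Stands with x along the row, 29 mm of glass above the rack. Fingertips 22-30 mm above the foot clear rack and deck
- ref_cell: the same sealed reference cell; origin at the centre of its foot
- open_cell_a_center (a point): centre of an open, empty cell of the same body (22.4 x 12.5 x 45 mm), no stopper, standing in another slot of the rack
- open_cell_b_center (a point): centre of the second open cell, same as the first
- beaker: 100 ml clear beaker, 54 mm wide and 70 mm high, a bystander, loose; origin under its centre
There are look-alikes about, which are no part of the job. What is shaped like the ref_cell but yellow is not meant.

How it is judged:
By the outcome, as a careful person would: the job done as asked, in the order asked, and still so for the second after the job is handed in, while the arm keeps its last pose, push and grip.
It also fails if it takes over 58 s, if anything falls off the work surface, if the arm or the gripper's body presses on something with over 40 N, if the wrist force passes 120 N, or if a joint passes its speed limit or range.

### The arm

A 6-joint arm with a two-finger parallel gripper is mounted at the origin on a cart in front of the work surface, level with it; the furniture and walls round the work are solid. World frame = base frame: x ahead of the robot, y to its left, z up, the work surface at z = 0. Lengths are in m, angles in degrees, forces in N, time in s.
With the tool pointing down it reaches from about 0.375 to 0.9 m from the base axis. Payload 3.1 kg.
Tool frame: the origin (TCP) lies between the finger pads; the fingertips stand bot.tip_extent ahead of it and the grasp point (between the pads) lies 2 mm behind it (bot.tip_extent is the distance from the TCP to the fingertips, in m); z points along the fingers, y is the direction in which the jaws open and shut (so a half turn about z gives the same grasp; the last joint's range is limited). The gripper opens to 87 mm and grips with 3 to 60 N. Pads are 19 mm wide; open, the fingers measure 117 mm over their backs; the gripper's body (75 mm by 190 mm) begins 51 mm behind the grasp point.
Start: joints at [-79.326, 30.224, 82.088, -0, 67.689, -10.227], TCP at [0.223, -0.584, 0.24] pointing down, gripper open.
Joint ranges: [-176.69, 176.69], [-43.24, 126.21], [12.49, 139.97], [-82, 262], [0, 151.66], [-163.58, 163.58]. Speed limits (degrees/s): [159.86, 159.86, 180, 180, 180, 180].

### API

Orientations are given as a 3x3 rotation matrix whose columns are the frame's x, y, z axes.
In Python, from rig import bot, imaging, recognise, masks_of, mark_of gives the robot as it stands.
- The arm moves only by the tool send_rows, never from a script. Its argument "plan" is a list that holds one entry, the list of rows, each a list of 5 numbers: the shift along the world's x, y, z normalised to -1 to 1, where 1 is 0.03 m, then the turn about the world's z normalised to -1 to 1, where 1 is 0.1 rad, then the closure, from -1 (fully open) to 1 (shut). A call has 1 to 20 rows; each row shifts and turns the commanded pose from where the row before left it; what a row does not reach is not made up. A row lasts 1/10 s, in which the tool goes at most 50 mm and 8.59 degrees, less where a joint would pass 70% of its speed; a pose out of reach is approached as far as the arm can. A call with a number of a shift or a turn outside -1 to 1 is refused whole. A call with a gripper value outside its range is refused whole. The fingers move at their own pace and stop on an object; the grip force is fixed at half the most. Time passes only in rows, so rows that do not move let the fingers close. It gives the time, the measured TCP pose, the force and the opening at its end, in the units of the state.
- bot.read_state(): the state, without advancing time (a new reading comes with each control period).
- imaging.capture(name): name is "scene" or "top"; returns a dict with "img" (480x640x3 uint8, blue, green, red), "mtx" (3x3 intrinsics, pixels), "pose" (4x4, takes a point from camera to world coordinates). Camera axes: x right, y down, z forward; pixel columns grow to the right and rows downward; lengths in m; the calibration is good to about 2 mm. A picture is of the moment at which its call begins. There is no depth.
- bot.hand_in(): hands the job in, once; it reports no verdict.
Trained networks look in the newest picture that a camera, given by its name, has taken for a name from the list of things; names that differ only in an ending like _2 or _b are one class to them, and where a whole thing is asked for, a point or a joint stands for the part that bears it (a point fixed in the world has none). Each returns a list of dicts, best first, with "conf" (0 to 1); they miss things now and then, are a little off and sometimes report something else, mostly with a low value. They report only what shows in the picture. A call takes as long as a camera call. They do not tell look-alikes from the thing itself.
- recognise(camera, target): "at" ([x, y, z] in m, in world coordinates, good to about 4 mm: the middle of the surface that is visible of it).
- masks_of(camera, target): "region" (480x640 bool, what is visible of it).
- mark_of(camera, target): "at" ([x, y, z] in m, in world coordinates, good to about 4 mm: a listed point, or the origin of a listed thing).
The state is a dict: "time_s": time; "joint_positions": joint angles; "qvel": joint speeds; "tau": joint torques, N m; "position": TCP position; "tcp_rot": TCP orientation; "force": force on the tool from outside, world axes, zero at the start; "moment": the same for the moment, N m; "opening": opening from 0.0 (shut) to 1.0 (fully open).
Only numpy, scipy, OpenCV 4.12 (cv2) and the standard library are available. Lean on these libraries where they do the work, as an engineer would, in place of code of your own. Each camera call takes 0.05 s, during which the arm holds its last target.

## Working session

There is one attempt and no reset: what is moved stays moved. The work goes in short steps, Python scripts to look and compute and a tool call to move; the robot and the scene stay as the last step left them, time stands still between calls to the robot, and variables do not carry over. Pictures are saved under pics/ and viewed, and the job is handed in when it is done.

Besides the shell and the picture viewer there is one more tool, called after "Request:" by a JSON object that holds its "op" and its "data", one argument or row to a line. send_rows: Moves the arm, as the interface text tells. Its arguments: {"type":"object","properties":{"plan":{"type":"array"}},"required":["plan"]}

```bash
mkdir -p pics; ls; python3 - <<'E'
from rig import bot, imaging, recognise, masks_of, mark_of
import cv2,numpy as np
s=bot.read_state(); print(s, bot.tip_extent)
for c in("scene","top"):
    d=imaging.capture(c); cv2.imwrite(f"pics/{c}0.png",d["img"]); print(c,d["mtx"].tolist(),d["pose"].round(4).tolist())
    for t in("photometer","shaft_mouth","dust_slide_grip","cell_rack","ref_cell_center","ref_cell","open_cell_a_center","beaker"):
        print(t,[(np.round(m["at"],4).tolist(),round(m["conf"],2)) for m in mark_of(c,t)])
print(bot.read_state()["time_s"])
E
```

```text
pics
{'time_s': 0.0, 'joint_positions': array([-7.93261660e+01,  3.02770923e+01,  8.21573944e+01, -1.26298216e-03,
        6.76887314e+01, -1.02257786e+01]), 'qvel': array([ 0.01171364,  0.03388196,  0.14589388, -0.02572163, -0.01781405,
        0.01924607]), 'tau': array([ 1.57083291e-04, -4.40043247e+01, -1.76588291e+01,  6.32371707e-02,
        5.81593614e-02, -1.61073958e-04]), 'position': array([ 0.22286224, -0.58316215,  0.23858609]), 'tcp_rot': array([[ 9.34203969e-01,  3.56739077e-01, -4.18361981e-04],
       [ 3.56739139e-01, -9.34201657e-01,  2.10957165e-03],
       [ 3.61732185e-04, -2.12001630e-03, -9.99997687e-01]]), 'force': array([ 0.23569115, -0.01504139, -0.55703148]), 'moment': array([ 0.00347906, -0.00110951, -0.03448101]), 'opening': 0.9985261561888591} 0.017
scene [[540.8498989785716, 0.0, 312.83736037241937], [0.0, 540.8498989785716, 242.72940082174065], [0.0, 0.0, 1.0]] [[-0.6042, -0.3936, 0.6929, -0.1927], [-0.7966, 0.277, -0.5373, 0.7262], [0.0195, -0.8766, -0.4809, 0.6225], [0.0, 0.0, 0.0, 1.0]]
photometer [([0.5822, -0.0427, -0.002], 0.9), ([0.571, -0.091, 
[... 416 characters left out ...]
)]
top [[561.7297384373596, 0.0, 314.7885927509946], [0.0, 561.7297384373596, 235.51895152899974], [0.0, 0.0, 1.0]] [[-0.0088, -0.9957, 0.0921, 0.4504], [-0.9999, 0.0075, -0.0143, 0.1287], [0.0136, -0.0922, -0.9957, 1.4335], [0.0, 0.0, 0.0, 1.0]]
photometer [([0.5797, -0.0439, 0.0002], 0.59)]
shaft_mouth [([0.5694, -0.0905, 0.0591], 0.59)]
dust_slide_grip [([0.5788, -0.0892, 0.068], 0.54)]
cell_rack [([0.4711, 0.2637, -0.0009], 0.69)]
ref_cell_center [([0.5347, 0.126, 0.0236], 0.38)]
ref_cell [([0.4529, 0.2137, 0.0049], 0.51), ([0.5323, 0.129, 0.0009], 0.37)]
open_cell_a_center [([0.5002, 0.3151, 0.0294], 0.39)]
beaker [([0.7044, 0.1498, -0.0036], 0.85), ([0.5001, 0.3128, 0.0269], 0.51)]
0.9
```

View pics/scene0.png

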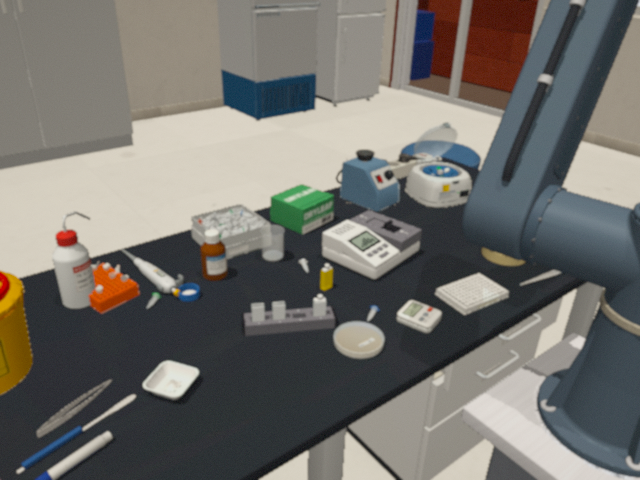

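View pics/top0.png

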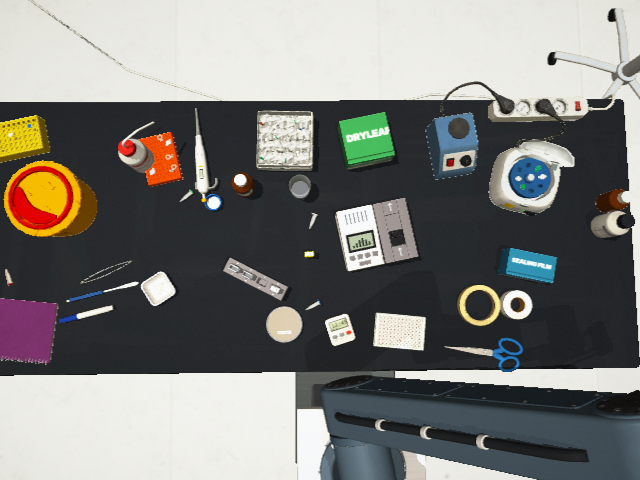

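```bash
python3 - <<'E'
import cv2
a=cv2.imread("pics/top0.png");cv2.imwrite("pics/tc.png",cv2.resize(a[110:310,190:450],None,fx=3,fy=3,interpolation=2))
a=cv2.imread("pics/scene0.png");cv2.imwrite("pics/sc.png",cv2.resize(a[200:460,120:460],None,fx=2.3,fy=2.3,interpolation=2))
E
```

```text
(no output)
```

View pics/tc.png

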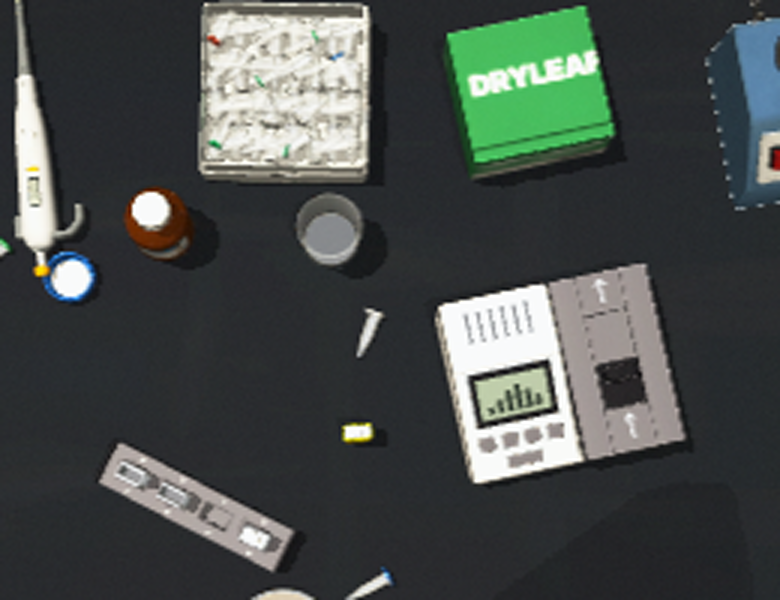

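View pics/sc.png

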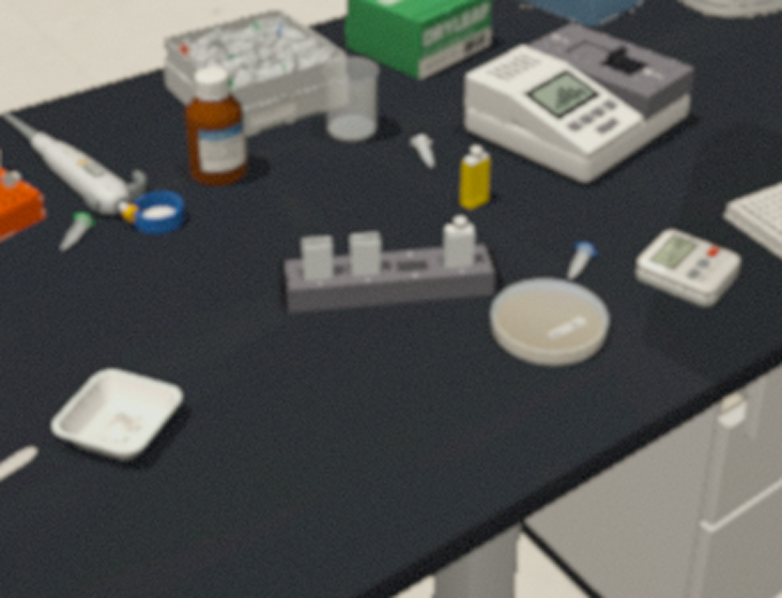

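The scene view shows the photometer around (370,245), and the rack around (290,318) with the stoppered clear cell at its right end (319,305). A yellow look-alike stands at (326,277). In the top view the slide's black ridge is at about (397,238) and the reference cell at (275,289). Next I'll refine the poses by overlaying a wireframe.

```bash
cat > h.py <<'E'
import numpy as np,cv2,json
def cam(c):
    C=json.load(open("cams.json"))[c]; return np.array(C["mtx"]),np.array(C["pose"])
def proj(c,P):
    K,T=cam(c); P=np.atleast_2d(P); q=(P-T[:3,3])@T[:3,:3]; q=q@K.T; return q[:,:2]/q[:,2:]
def place(x,y,yaw,L):
    a=np.radians(yaw); L=np.atleast_2d(np.array(L,float)); R=np.array([[np.cos(a),-np.sin(a),0],[np.sin(a),np.cos(a),0],[0,0,1]])
    return L@R.T+[x,y,0]
def rect(x0,x1,y0,y1,z): return [[x0,y0,z],[x1,y0,z],[x1,y1,z],[x0,y1,z]]
def overlay(c,imgf,polys,out,box,f):
    a=cv2.imread(imgf); x0,y0,x1,y1=box; a=cv2.resize(a[y0:y1,x0:x1],None,fx=f,fy=f,interpolation=cv2.INTER_CUBIC)
    for P,col in polys:
        p=((proj(c,P)+0.5-[x0,y0])*f-0.5)
        cv2.polylines(a,[np.int32(np.round(p*8))],True,col,1,cv2.LINE_AA,3)
    cv2.imwrite(out,a)
E
cat > fit.py <<'E'
from h import *
import sys
px,py,pa,rx,ry,ra,sx=map(float,sys.argv[1:8]); n=sys.argv[8]; S=sys.argv[9]
G=(0,255,0);B=(255,80,0);R=(0,0,255)
pp=[(place(px,py,pa,rect(-75,75,-90,0,62)),G),(place(px,py,pa,rect(-75,75,-90,90,0)),B),(place(px,py,pa,rect(sx-5,sx+5,-58,-32,75)),R),(place(px,py,pa,rect(-32.25,-7.75,-52.25,-37.75,62)),B)]
rp=[(place(rx,ry,ra,rect(-19,19,-86,86,22)),G),(place(rx,ry,ra,rect(-19,19,-86,86,0)),B)]
for k in(-57,-19,19,57): rp.append((place(rx,ry,ra,rect(-6.25,6.25,k-11.2,k+11.2,51)),R)); rp.append((place(rx,ry,ra,rect(-6.25,6.25,k-11.2,k+11.2,22)),B))
pp=[(p*1,c) for p,c in pp]
overlay("top",f"pics/top{S}.png",pp,f"pics/ft{n}.png",(325,190,425,275),7)
overlay("scene",f"pics/scene{S}.png",pp,f"pics/fs{n}.png",(315,200,427,285),7)
overlay("top",f"pics/top{S}.png",rp,f"pics/rt{n}.png",(215,250,300,310),8)
overlay("scene",f"pics/scene{S}.png",rp,f"pics/rs{n}.png",(240,285,340,340),7)
E
sed -i 's/return L@R.T+\[x,y,0\]/return (L@R.T)\/1000+[x,y,0]/' h.py
python3 - <<'E'
from rig import imaging,recognise,masks_of
import json,cv2,numpy as np
J={}
for c in("top","scene"):
    d=imaging.capture(c); J[c]=dict(mtx=d["mtx"].tolist(),pose=d["pose"].tolist())
    for t in("photometer","cell_rack","dust_slide_grip"):
        m=masks_of(c,t)
        for k in m[:1]: np.save(f"m_{c}_{t}.npy",k["region"]); print(c,t,k["conf"],k["region"].sum())
json.dump(J,open("cams.json","w"))
E
python3 fit.py 0.581 -0.0433 10.7 0.472 0.2633 -25 -2 0 0
```

```text
top photometer 0.75 4456
top cell_rack 0.57 940
top dust_slide_grip 0.71 163
scene photometer 0.78 4481
scene dust_slide_grip 0.53 149
```

View pics/ft0.png

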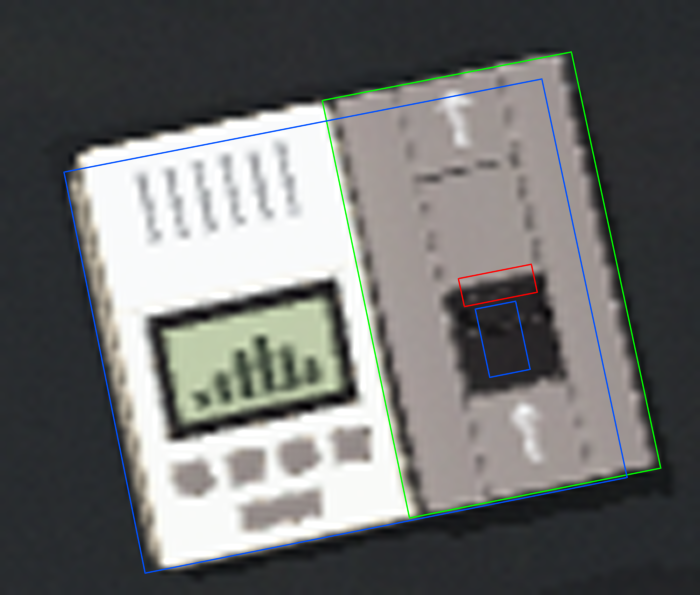

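View pics/fs0.png

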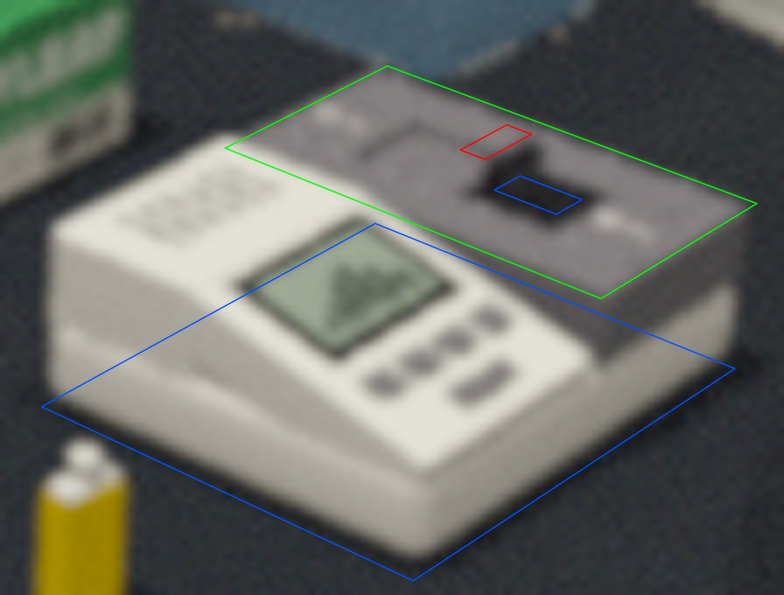

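View pics/rt0.png

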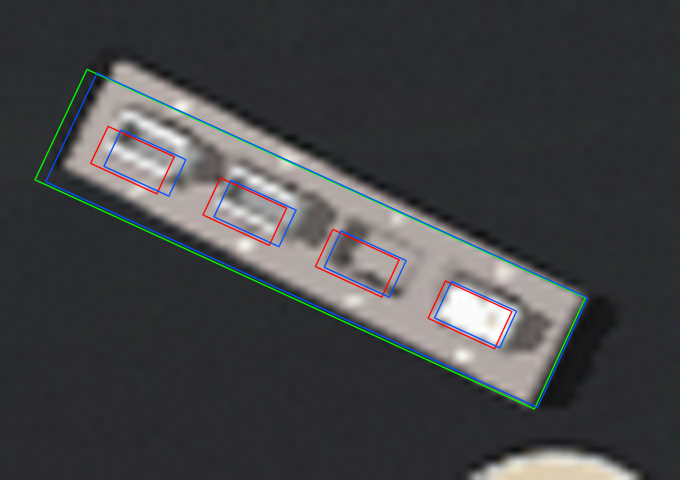

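View pics/rs0.png

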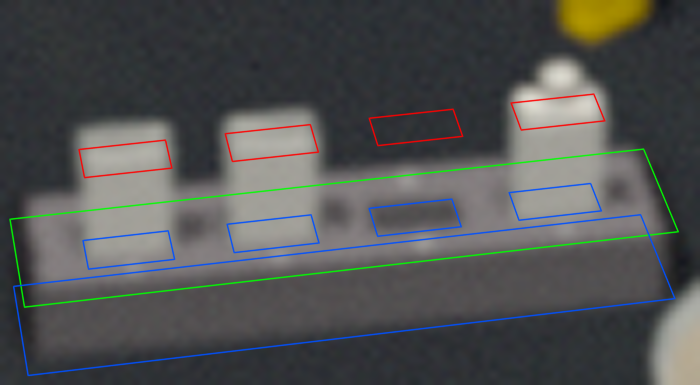

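```bash
python3 - <<'E'
from h import *
px,py,pa=0.5795,-0.0445,10.7
G=(0,255,0);R=(0,0,255)
for c,box in(("top",(372,205,422,262)),("scene",(360,205,425,260))):
    ims=[]
    a=cv2.imread(f"pics/{c}0.png").astype(float); a=np.clip(a*2.2,0,255).astype(np.uint8); cv2.imwrite("pics/b.png",a)
    polys=[(place(px,py,pa,rect(-75,75,-63,-27,62)),G)]+[(place(px,py,pa,rect(-14,-4,-58,-32,z)),R) for z in(62,75)]
    overlay(c,"pics/b.png",[],"pics/u.png",box,8);overlay(c,"pics/b.png",polys,"pics/v.png",box,8)
    o=np.hstack([cv2.imread("pics/u.png"),cv2.imread("pics/v.png")]);
    if o.shape[1]>800:o=np.vstack([cv2.imread("pics/u.png"),cv2.imread("pics/v.png")]);o=cv2.resize(o,None,fx=.68,fy=.68,interpolation=3)
    cv2.imwrite(f"pics/z_{c}.png",o);print(o.shape)
E
```

```text
(456, 800, 3)
(598, 354, 3)
```

View pics/z_top.png

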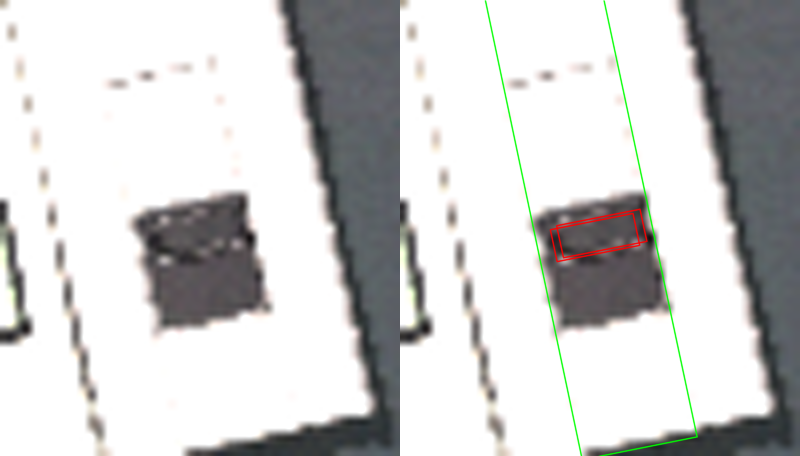

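View pics/z_scene.png

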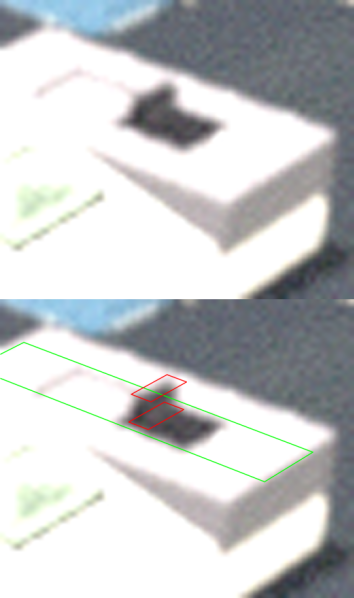

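```bash
python3 - <<'E'
from h import *
px,py,pa=0.5795,-0.0445,10.7
a=place(px,py,pa,[[-40,-45,0],[-20,-45,0],[14.5,-45,0]]);print(a.round(4)); d=a[0]-[0.2229,-0.5832,0];print(d/0.03/20, np.array([np.cos(np.radians(pa)),np.sin(np.radians(pa))]))
E
```

```text
[[ 0.5486 -0.0961  0.    ]
 [ 0.5682 -0.0924  0.    ]
 [ 0.6021 -0.086   0.    ]]
[0.54275081 0.8117596  0.        ] [0.9826128  0.18566662]
```

Request:
{"op": "send_rows", "data": {
  "plan": [
    [[0.543,0.812,0,-0.089,1],[0.543,0.812,0,-0.089,1],[0.543,0.812,0,-0.089,1],[0.543,0.812,0,-0.089,1],[0.543,0.812,0,-0.089,1],[0.543,0.812,0,-0.089,1],[0.543,0.812,0,-0.089,1],[0.543,0.812,0,-0.089,1],[0.543,0.812,0,-0.089,1],[0.543,0.812,0,-0.089,1],[0.543,0.812,0,-0.089,1],[0.543,0.812,0,-0.089,1],[0.543,0.812,0,-0.089,1],[0.543,0.812,0,-0.089,1],[0.543,0.812,0,-0.089,1],[0.543,0.812,0,-0.089,1],[0.543,0.812,0,-0.089,1],[0.543,0.812,0,-0.089,1],[0.543,0.812,0,-0.089,1],[0.543,0.812,0,-0.089,1]]
  ]
}}

```text
time_s: 3.3
position: [0.5495, -0.0956, 0.2397]
tcp_rot: [[0.983, 0.185, 0.0], [0.185, -0.983, -0.0], [0.0, 0.0, -1.0]]
force: [0.9, -1.6, 0.6]
opening: 0.004
```

Request:
{"op": "send_rows", "data": {
  "plan": [
    [[0,0,-0.9,0,1],[0,0,-0.9,0,1],[0,0,-0.9,0,1],[0,0,-0.9,0,1],[0,0,-0.6,0,1],[0,0,-0.5,0,1],[0,0,0,0,1],[0,0,0,0,1]]
  ]
}}

```text
time_s: 4.1
position: [0.549, -0.0967, 0.0986]
tcp_rot: [[0.983, 0.186, -0.0], [0.186, -0.983, 0.0], [-0.0, -0.0, -1.0]]
force: [0.2, -0.3, -0.4]
opening: 0.005
```

```bash
python3 - <<'E'
from rig import bot,imaging
import cv2
for c in("scene","top"):
    d=imaging.capture(c); a=d["img"]; cv2.imwrite(f"pics/{c}1.png",a)
    x0,y0,x1,y1=(300,150,440,290) if c=="scene" else (320,180,460,320)
    cv2.imwrite(f"pics/{c}1c.png",cv2.resize(a[y0:y1,x0:x1],None,fx=4,fy=4,interpolation=2))
s=bot.read_state();print(s["position"],s["tcp_rot"][:,1],s["force"],s["time_s"],s["opening"])
E
```

```text
[ 0.54958741 -0.09693696  0.09951717] [ 0.18572137 -0.98260185  0.00107969] [0.04080204 0.59658005 0.34339557] 4.2 0.0032331241939552975
```

View pics/scene1c.png

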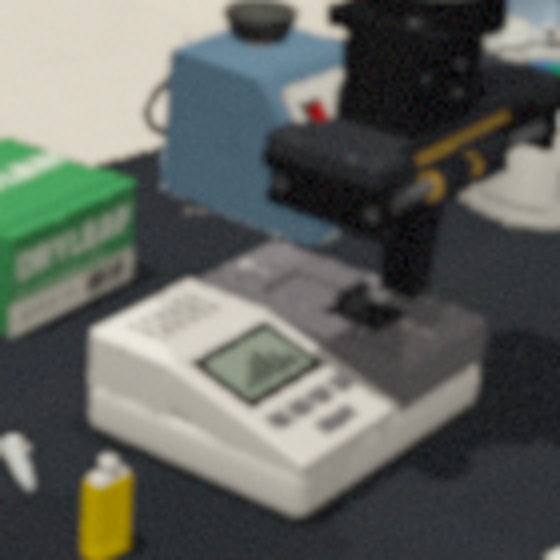

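View pics/top1c.png

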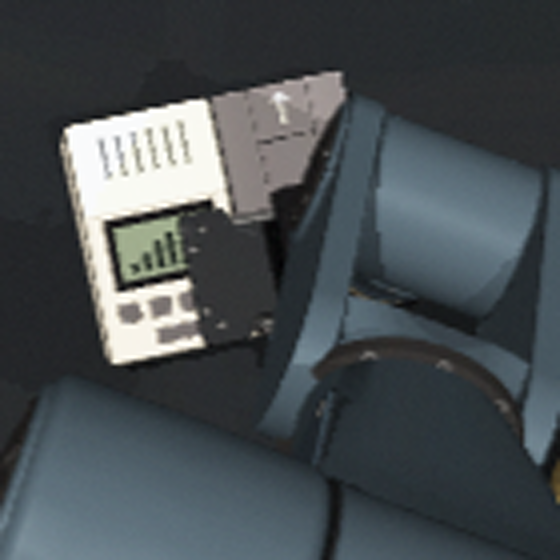

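The closed fingers stand in front of the ridge, at about (410,280) in the scene crop. The top view is blocked by the arm. I'll lower the last 15 mm and push.

Request:
{"op": "send_rows", "data": {
  "plan": [
    [[0,0,-0.25,0,1],[0,0,-0.25,0,1],[0,0,0,0,1],[0.25,0.047,0,0,1],[0.25,0.047,0,0,1],[0.25,0.047,0,0,1],[0.25,0.047,0,0,1],[0.25,0.047,0,0,1],[0,0,0,0,1]]
  ]
}}

```text
time_s: 5.1
position: [0.588, -0.0895, 0.0837]
tcp_rot: [[0.983, 0.186, 0.002], [0.186, -0.983, -0.0], [0.002, 0.001, -1.0]]
force: [-0.2, 0.4, 0.9]
opening: 0.003
```

```bash
python3 - <<'E'
from rig import bot,imaging
import cv2
for c in("scene",):
    d=imaging.capture(c); a=d["img"]; cv2.imwrite(f"pics/{c}2.png",a)
    x0,y0,x1,y1=(300,150,440,290) if c=="scene" else (320,180,460,320)
    cv2.imwrite(f"pics/{c}2c.png",cv2.resize(a[y0:y1,x0:x1],None,fx=4,fy=4,interpolation=2))
s=bot.read_state();print(s["position"],s["tcp_rot"][:,1],s["force"],s["time_s"],s["opening"])
E
```

```text
[ 0.58742274 -0.08951843  0.08363173] [ 1.86132954e-01 -9.82524303e-01  7.19229381e-04] [-0.51486941  0.63030911 -0.1553288 ] 5.15 0.00567093654147093
```

View pics/scene2c.png

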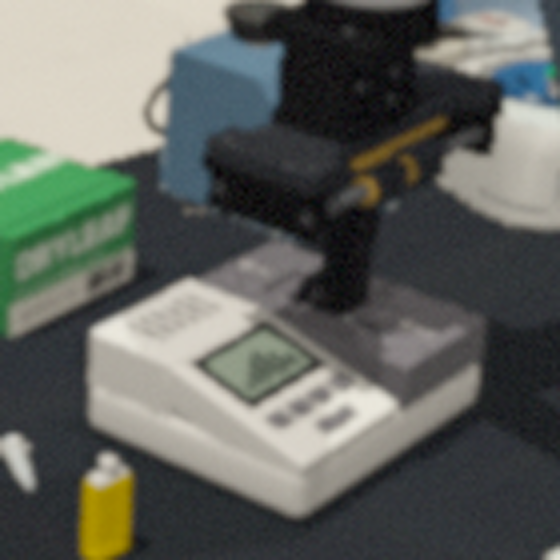

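The slide is moving with the fingers. I'll continue gently until it hits the stop.

Request:
{"op": "send_rows", "data": {
  "plan": [
    [[0.1,0.019,0,0,1],[0.1,0.019,0,0,1],[0.1,0.019,0,0,1],[0.1,0.019,0,0,1],[0,0,0,0,1]]
  ]
}}

```text
time_s: 5.65
position: [0.5988, -0.0872, 0.0836]
tcp_rot: [[0.983, 0.186, 0.001], [0.186, -0.983, -0.0], [0.001, 0.0, -1.0]]
force: [-0.7, -0.1, 0.4]
opening: 0.005
```

Request:
{"op": "send_rows", "data": {
  "plan": [
    [[0.07,0.013,0,0,1],[0,0,0,0,1]]
  ]
}}

```text
time_s: 5.85
position: [0.5998, -0.087, 0.0835]
tcp_rot: [[0.983, 0.186, -0.002], [0.186, -0.983, -0.0], [-0.002, -0.0, -1.0]]
force: [-2.6, -1.6, 0.9]
opening: 0.005
```

Request:
{"op": "send_rows", "data": {
  "plan": [
    [[0.07,0.013,0,0,1],[0,0,0,0,1]]
  ]
}}

```text
time_s: 6.05
position: [0.6, -0.0869, 0.0834]
tcp_rot: [[0.982, 0.187, -0.006], [0.187, -0.982, -0.0], [-0.006, -0.001, -1.0]]
force: [-7.4, -2.7, 4.3]
opening: 0.005
```

Request:
{"op": "send_rows", "data": {
  "plan": [
    [[0.07,0.013,0,0,1],[0,0,0,0,1]]
  ]
}}

```text
time_s: 6.25
position: [0.6001, -0.0868, 0.0834]
tcp_rot: [[0.982, 0.187, -0.01], [0.187, -0.982, -0.001], [-0.01, -0.001, -1.0]]
force: [-10.9, -4.6, 6.9]
opening: 0.009
```

```bash
cat >> h.py <<'E'
def unproj(c,uv,z):
    K,T=cam(c); d=T[:3,:3]@np.linalg.inv(K)@[uv[0],uv[1],1]; return T[:3,3]+d*(z-T[2,3])/d[2]
def crop2px(p,o,f): return (np.array(p)+.5)/f-.5+o
E
python3 - <<'E'
from h import *
f=lambda p,z:unproj("top",crop2px(p,np.array([215,250]),8),z)
A,B=f((93,113),.022),f((562,352),.022);print(A,B,(A+B)/2,np.linalg.norm(A-B),np.degrees(np.arctan2(-(A-B)[0],(A-B)[1])))
print(f((473,315),.053))
E
python3 fit.py 0.5795 -0.0445 10.7 0.474 0.2605 -27 -9 1 0
```

```text
[0.51171581 0.33111516 0.022     ] [0.43590342 0.18454413 0.022     ] [0.47380962 0.25782965 0.022     ] 0.16501691853227446 -27.349809108102654
[0.44771212 0.21045006 0.053     ]
```

View pics/rt1.png

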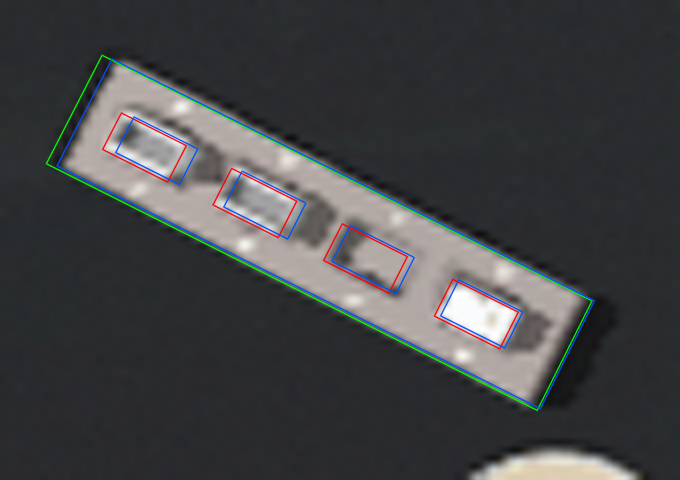

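View pics/rs1.png

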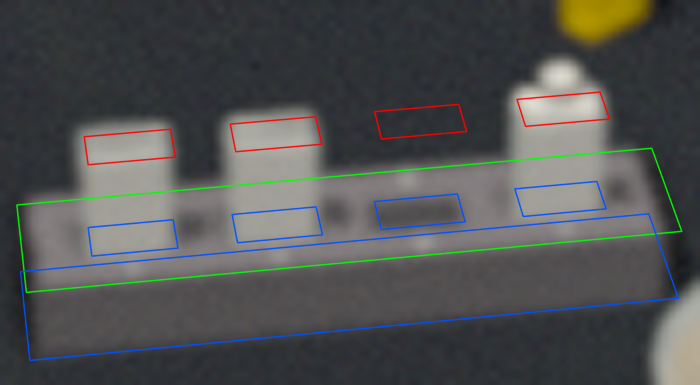

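Top fit is good: rack yaw is about -27.2° and the reference cell is at about (0.448, 0.209). I'll retract and go above it.

Request:
{"op": "send_rows", "data": {
  "plan": [
    [[-0.5,-0.1,0,0,1],[-0.1,0,0.5,0,1],[0,0,1,0,1],[0,0,1,0,1],[-0.39,0.83,0,0.758,0],[-0.39,0.83,0,0.758,-1],[-0.39,0.83,0,0.758,-1],[-0.39,0.83,0,0.758,-1],[-0.39,0.83,0,0.758,-1],[-0.39,0.83,0,0.758,-1],[-0.39,0.83,0,0.758,-1],[-0.39,0.83,0,0.758,-1],[-0.39,0.83,0,0.758,-1],[-0.39,0.83,0,0.758,-1],[-0.39,0.83,0,0.758,-1],[-0.39,0.83,0,0.758,-1],[0,0,0,0,-1],[0,0,0,0,-1]]
  ]
}}

```text
time_s: 8.05
position: [0.4473, 0.2105, 0.1596]
tcp_rot: [[0.456, 0.89, 0.003], [0.89, -0.456, 0.001], [0.002, 0.003, -1.0]]
force: [-0.3, 0.6, -0.1]
opening: 0.994
```

```bash
python3 - <<'E'
from rig import bot,imaging
import cv2,numpy as np
for c in("scene","top"):
    d=imaging.capture(c); a=d["img"]; cv2.imwrite(f"pics/{c}3.png",a)
    x0,y0,x1,y1=(230,200,430,350) if c=="scene" else (230,180,430,330)
    cv2.imwrite(f"pics/{c}3c.png",cv2.resize(a[y0:y1,x0:x1],None,fx=4,fy=4,interpolation=2))
s=bot.read_state();y=s["tcp_rot"][:,1];print(s["position"],np.degrees(np.arctan2(y[1],y[0])),s["force"],s["time_s"],s["opening"],s["joint_positions"])
E
```

```text
[0.44754701 0.20947181 0.15924325] -27.244541448252566 [-0.44477457 -0.11377386  0.17836962] 8.15 0.9929326337565977 [ 1.21035010e+01  2.72884548e+01  1.05294168e+02 -6.90951997e-03
  4.72712450e+01  3.93526343e+01]
```

View pics/scene3c.png

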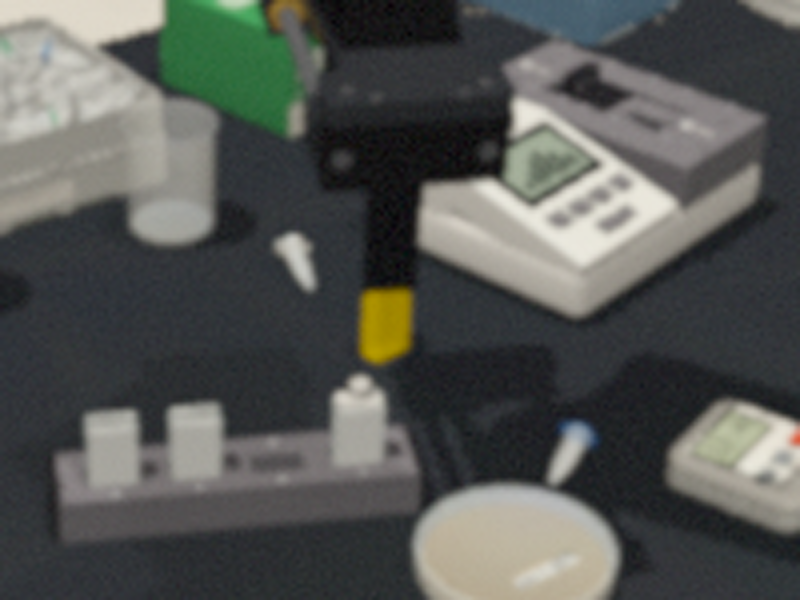

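View pics/top3c.png

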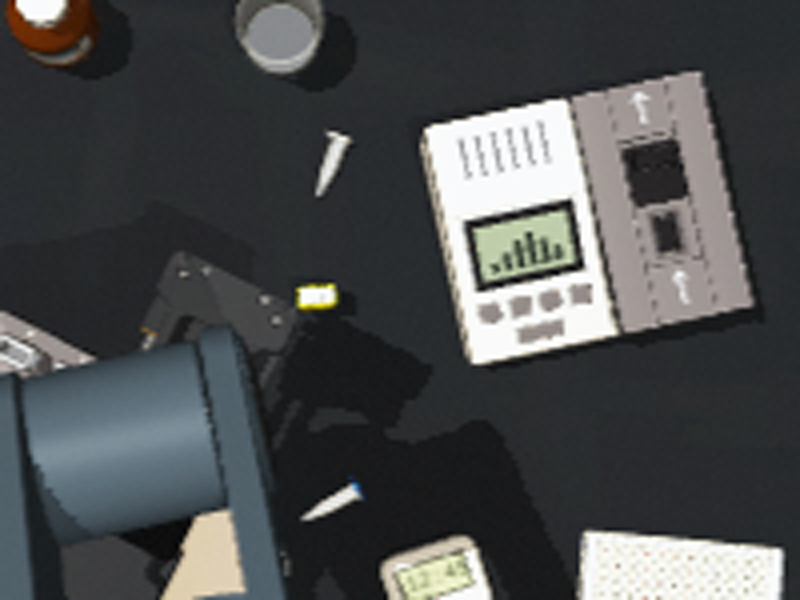

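The top view shows the slide fully open: ridge at (655,170) and the shaft mouth at (667,230) in the crop. The gripper stands over the stoppered cell. I'll lower it and measure the shaft from this picture.

Request:
{"op": "send_rows", "data": {
  "plan": [
    [[0,0,-0.6,0,-1],[0,0,-0.8,0,-1],[0,0,-0.8,0,-1],[0,0,-0.7,0,-1],[0,0,-0.6,0,-1],[0,0,0,0,-1],[0,0,0,0,-1]]
  ]
}}

```text
time_s: 8.85
position: [0.447, 0.209, 0.0536]
tcp_rot: [[0.458, 0.889, 0.0], [0.889, -0.458, 0.0], [0.0, 0.0, -1.0]]
force: [0.2, 0.4, 0.2]
opening: 0.997
```

```bash
python3 - <<'E'
from rig import bot,imaging
from h import *
for c in("scene","top"):
    d=imaging.capture(c); a=d["img"]; cv2.imwrite(f"pics/{c}4.png",a)
s=bot.read_state();p=s["position"];y=s["tcp_rot"][:,1];ya=np.degrees(np.arctan2(y[1],y[0]));print(p,ya,s["force"],s["time_s"])
polys=[]
for k in(-1,1): polys.append((place(p[0],p[1],ya,[[43.5*k,-9.5,1000*p[2]-17],[43.5*k,9.5,1000*p[2]-17],[43.5*k,9.5,1000*p[2]+2],[43.5*k,-9.5,1000*p[2]+2]]),(0,255,0)))
polys+=[(place(p[0],p[1],ya,rect(-6.25,6.25,-11.2,11.2,z)),(0,0,255)) for z in(22,51)]
overlay("scene","pics/scene4.png",polys,"pics/g4.png",(270,250,370,350),6)
px,py,pa=0.5795,-0.0445,10.7
polys=[(place(px,py,pa,rect(-32.25,-7.75,-52.25,-37.75,58)),(0,0,255)),(place(px,py,pa,rect(-75,75,-63,-27,62)),(0,255,0))]
overlay("top","pics/top4.png",[],"pics/u.png",(372,205,422,262),8);overlay("top","pics/top4.png",polys,"pics/v.png",(372,205,422,262),8)
cv2.imwrite("pics/sh4.png",np.hstack([cv2.imread("pics/u.png"),cv2.imread("pics/v.png")]))
E
```

```text
[0.44726709 0.20945211 0.05440825] -27.235793035919293 [-0.17247221 -0.08491371  0.06911182] 8.95
```

View pics/g4.png

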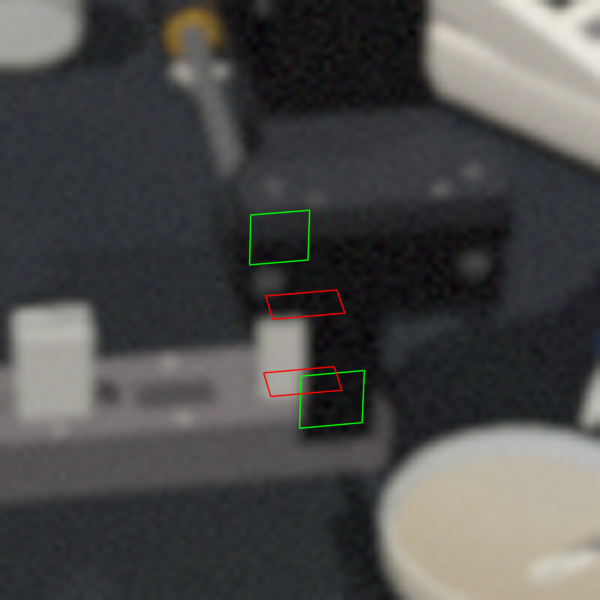

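View pics/sh4.png

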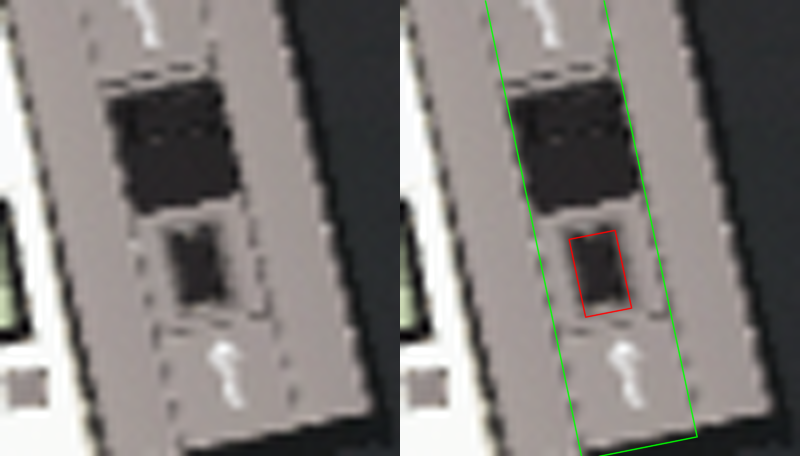

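```bash
python3 - <<'E'
from h import *
p=np.array([0.4472,0.2093,0.0540]);ya=-27.24
a=cv2.imread("pics/scene4.png").astype(float); a=np.clip((a/255)**.5*255,0,255).astype(np.uint8); cv2.imwrite("pics/b.png",a)
box=(295,285,345,330);f=12
polys=[]
for k in(1,-1): polys.append((place(p[0],p[1],ya,[[43.5*k,-9.5,1000*p[2]-17],[43.5*k,9.5,1000*p[2]-17],[43.5*k,9.5,1000*p[2]+2],[43.5*k,-9.5,1000*p[2]+2]]),(0,255,0)))
for k in(-1,): polys.append((place(p[0],p[1],ya,[[58.5*k,-9.5,1000*p[2]-17],[58.5*k,9.5,1000*p[2]-17],[58.5*k,9.5,1000*p[2]+2],[58.5*k,-9.5,1000*p[2]+2]]),(255,255,0)))
overlay("scene","pics/b.png",polys,"pics/g4b.png",box,f)
E
```

```text
(no output)
```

View pics/g4b.png

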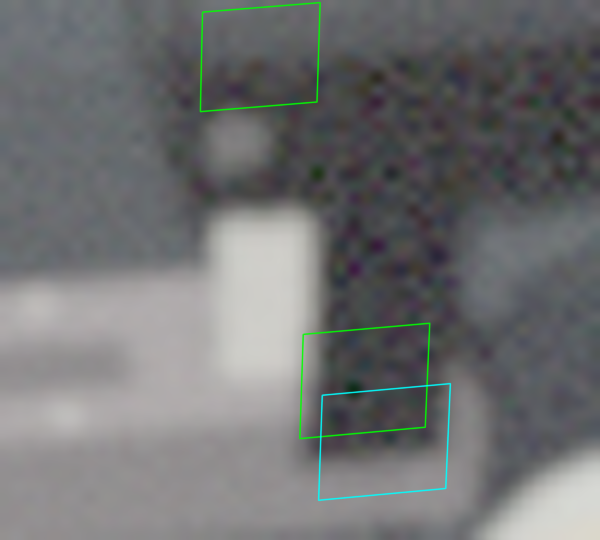

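Compared with the finger, the cell sits about 2 mm further along the row (+y) than the gripper centre. I'll shift, lower to the grip height and close.

Request:
{"op": "send_rows", "data": {
  "plan": [
    [[0.03,0.06,-0.1,0,-1],[0,0,-0.1,0,-1],[0,0,0,0,-1],[0,0,0,0,0.2],[0,0,0,0,0.5],[0,0,0,0,0.6],[0,0,0,0,0.6],[0,0,0,0,0.6]]
  ]
}}

```text
time_s: 9.75
position: [0.4471, 0.2115, 0.0476]
tcp_rot: [[0.457, 0.89, 0.0], [0.89, -0.457, 0.0], [0.0, 0.0, -1.0]]
force: [0.1, 0.1, 0.5]
opening: 0.628
```

Request:
{"op": "send_rows", "data": {
  "plan": [
    [[0,0,0,0,0.7],[0,0,0,0,0.8],[0,0,0,0,1],[0,0,0,0,1],[0,0,0,0,1]]
  ]
}}

```text
time_s: 10.25
position: [0.4471, 0.2115, 0.0475]
tcp_rot: [[0.457, 0.89, -0.0], [0.89, -0.457, -0.0], [-0.0, -0.0, -1.0]]
force: [-0.1, -0.4, -0.5]
opening: 0.169
```

Request:
{"op": "send_rows", "data": {
  "plan": [
    [[0,0,0,0,1],[0,0,0,0,1],[0,0,0,0,1]]
  ]
}}

```text
time_s: 10.55
position: [0.4471, 0.2115, 0.0475]
tcp_rot: [[0.457, 0.89, -0.0], [0.89, -0.457, -0.0], [-0.0, -0.0, -1.0]]
force: [0.5, 0.4, -1.1]
opening: 0.142
```

```bash
python3 - <<'E'
from rig import bot,imaging
from h import *
for c in("scene",):
    d=imaging.capture(c); a=d["img"]; cv2.imwrite(f"pics/{c}5.png",a)
s=bot.read_state();p=s["position"];y=s["tcp_rot"][:,1];print(p,s["force"],s["moment"],s["time_s"],s["opening"]*87)
overlay("scene","pics/scene5.png",[],"pics/g5.png",(280,265,350,335),8)
E
```

```text
[0.44709517 0.21146951 0.04753696] [0.25970615 0.07398645 0.04483854] [-0.02926886 -0.04373807 -0.01383238] 10.6 12.525132488458464
```

View pics/g5.png

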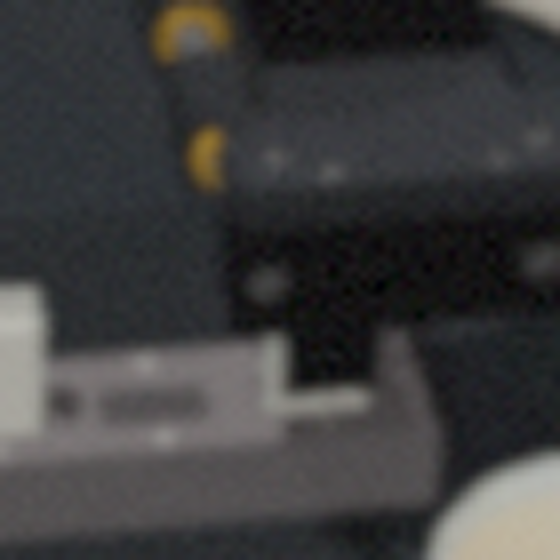

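Grip holds at 12.5 mm, well centred on the frosted sides. I'll lift it slowly while I refine the photometer pose from edges.

Request:
{"op": "send_rows", "data": {
  "plan": [
    [[0,0,0.1,0,1],[0,0,0.2,0,1],[0,0,0.3,0,1],[0,0,0.5,0,1],[0,0,0.8,0,1],[0,0,0.8,0,1],[0,0,0.8,0,1],[0,0,0.3,0,1],[0,0,0,0,1]]
  ]
}}

```text
time_s: 11.5
position: [0.4478, 0.2117, 0.1631]
tcp_rot: [[0.457, 0.89, 0.004], [0.89, -0.457, 0.001], [0.002, 0.003, -1.0]]
force: [0.1, -0.9, 0.2]
opening: 0.142
```

```bash
cat > edge.py <<'E'
from h import *
from scipy.optimize import least_squares
from scipy.ndimage import map_coordinates
def run(imgf,c,w=3.0):
    g=cv2.cvtColor(cv2.imread(imgf),cv2.COLOR_BGR2GRAY).astype(float)
    p=np.array([0.5802,-0.0440,10.9])
    segs=[((-70,-90),(70,-90)),((-75,-85),(-75,-5)),((75,-85),(75,-5))]
    for it in range(6):
        L=[];M=[]
        for a,b in segs:
            a=np.array(a,float);b=np.array(b,float);n=np.array([b[1]-a[1],a[0]-b[0]]);n/=np.linalg.norm(n)
            for t in np.linspace(0,1,40):
                q=a+t*(b-a); P=place(*p,[[*q,62],[*(q+n),62]]); u=proj(c,P); d=u[1]-u[0]; d/=np.linalg.norm(d)
                s=np.arange(-w,w+.01,.1); pr=map_coordinates(g,[u[0][1]+s*d[1],u[0][0]+s*d[0]],order=1)
                gr=np.abs(np.gradient(cv2.GaussianBlur(pr[None],(0,0),4)[0])); gr[:5]=gr[-5:]=0
                if gr.max()<1.5: continue
                wt=gr**2; M.append(u[0]+d*(wt@s/wt.sum())); L.append((q,d))
        M=np.array(M)
        def r(p): return [ (proj(c,place(*p,[[*q,62]]))[0]-m)@d for (q,d),m in zip(L,M)]
        o=least_squares(r,p,loss="soft_l1",f_scale=.3,x_scale=[.001,.001,.5]); p=o.x
    print(imgf,p,np.std(r(p)),len(M), "shaft",place(*p,[[-20,-45,58]])[0])
    return p
for s in "034": run(f"pics/top{s}.png","top")
E
python3 edge.py
```

```text
pics/top0.png [ 0.5799784  -0.040257   11.56347511] 0.23703008240556614 120 shaft [ 0.56940474 -0.08835271  0.058     ]
pics/top3.png [ 0.57997431 -0.04026479 11.57215959] 0.23823363787333104 120 shaft [ 0.56940794 -0.08836211  0.058     ]
pics/top4.png [ 0.57996414 -0.04026009 11.57412499] 0.23769872376499276 120 shaft [ 0.56939942 -0.08835777  0.058     ]
```

```bash
python3 - <<'E'
from h import *
for s in "34":
    g=cv2.cvtColor(cv2.imread(f"pics/top{s}.png"),cv2.COLOR_BGR2GRAY)
    o=np.array([372,205]);f=10;c=cv2.resize(g[205:262,372:422],None,fx=f,fy=f,interpolation=cv2.INTER_CUBIC)
    for th in(75,90,105):
        n,l,st,ce=cv2.connectedComponentsWithStats((c<th).astype(np.uint8))
        for k in range(1,n):
            if st[k,4]>1500 and abs(ce[k][0]-250)<40 and 130<ce[k][1]<400:
                r=cv2.minAreaRect(np.argwhere(l==k)[:,::-1].astype(np.float32))
                box=[unproj("top",crop2px(q,o,f),.060) for q in cv2.boxPoints(r)]
                e=box[1]-box[0];e2=box[2]-box[1]
                print(s,th,st[k,4],ce[k].round(),"cen",unproj("top",crop2px(ce[k],o,f),.058).round(4),"rect",np.linalg.norm(e).round(4),np.linalg.norm(e2).round(4),np.degrees(np.arctan2(e[1],e[0])).round(1),np.degrees(np.arctan2(e2[1],e2[0])).round(1))
E
```

```text
3 75 20516 [219. 182.] cen [ 0.6078 -0.0856  0.058 ] rect 0.0362 0.0379 -78.1 -169.1
3 75 5051 [248. 333.] cen [ 0.5704 -0.092   0.058 ] rect 0.0148 0.0241 -77.8 -168.7
3 90 21486 [218. 182.] cen [ 0.6078 -0.0855  0.058 ] rect 0.0369 0.0387 -78.2 -169.2
3 90 5844 [248. 332.] cen [ 0.5705 -0.092   0.058 ] rect 0.0164 0.0254 -78.7 -169.6
3 105 22449 [218. 182.] cen [ 0.6078 -0.0855  0.058 ] rect 0.0377 0.0395 -78.5 -169.4
3 105 6771 [248. 332.] cen [ 0.5706 -0.092   0.058 ] rect 0.018 0.0267 -78.2 -169.1
4 75 20510 [219. 182.] cen [ 0.6078 -0.0856  0.058 ] rect 0.0361 0.0379 -78.4 -169.3
4 75 5007 [248. 333.] cen [ 0.5704 -0.0919  0.058 ] rect 0.0148 0.024 -77.8 -168.7
4 90 21492 [218. 182.] cen [ 0.6078 -0.0855  0.058 ] rect 0.0369 0.0388 -78.4 -169.4
4 90 5841 [248. 332.] cen [ 0.5705 -0.092   0.058 ] rect 0.0162 0.0253 -78.9 -169.8
4 105 22454 [218. 182.] cen [ 0.6078 -0.0855  0.058 ] rect 0.0378 0.0395 -78.6 -169.6
4 105 6763 [248. 332.] cen [ 0.5706 -0.092   0.058 ] rect 0.018 0.0267 -78.3 -169.2
```

Request:
{"op": "send_rows", "data": {
  "plan": [
    [[0.339,-0.839,0,-0.75,1],[0.339,-0.839,0,-0.75,1],[0.339,-0.839,0,-0.75,1],[0.339,-0.839,0,-0.75,1],[0.339,-0.839,0,-0.75,1],[0.339,-0.839,0,-0.75,1],[0.339,-0.839,0,-0.75,1],[0.339,-0.839,0,-0.75,1],[0.339,-0.839,0,-0.75,1],[0.339,-0.839,0,-0.75,1],[0.339,-0.839,0,-0.75,1],[0.339,-0.839,0,-0.75,1],[0,0,-0.9,0,1],[0,0,-0.3,0,1],[0,0,0,0,1],[0,0,0,0,1]]
  ]
}}

```text
time_s: 13.1
position: [0.5685, -0.0898, 0.125]
tcp_rot: [[0.981, 0.196, -0.002], [0.196, -0.981, 0.001], [-0.002, -0.001, -1.0]]
force: [0.5, 0.0, -0.1]
opening: 0.142
```

```bash
cat > look.py <<'E'
import sys
from rig import bot,imaging
from h import *
n=sys.argv[1]; dx=float(sys.argv[2]) if len(sys.argv)>2 else 0
for c in("scene","top"):
    d=imaging.capture(c); cv2.imwrite(f"pics/{c}{n}.png",d["img"])
    a=np.clip((d["img"]/255.)**.6*255,0,255).astype(np.uint8); cv2.imwrite("pics/b.png",a)
    s=bot.read_state();p=s["position"];y=s["tcp_rot"][:,1];ya=np.degrees(np.arctan2(y[1],y[0]))+90
    ft=1000*p[2]-41.5
    polys=[(place(p[0],p[1],ya,rect(-11.2,11.2,-6.25,6.25,z)),(0,0,255)) for z in(ft,ft+25)]
    box=(355,195,430,260) if c=="scene" else (350,190,440,270)
    overlay(c,"pics/b.png",[],"pics/u.png",box,8);overlay(c,"pics/b.png",polys,f"pics/{c}{n}o.png",box,8)
    if c=="scene":
        o=np.vstack([cv2.imread("pics/u.png")]); cv2.imwrite(f"pics/{c}{n}u.png",o)
print(p,ya,s["force"],s["moment"],s["time_s"],s["opening"]*87, s["tcp_rot"][:,2])
E
python3 look.py 6
```

```text
[ 0.56932595 -0.0900669   0.12609317] 11.30740385895814 [-0.10248896 -0.3508845   0.92061326] [-0.0168653  -0.03906216  0.03206159] 13.2 12.154358366741695 [ 6.96928212e-04 -2.13356714e-04 -9.99999734e-01]
```

View pics/scene6u.png

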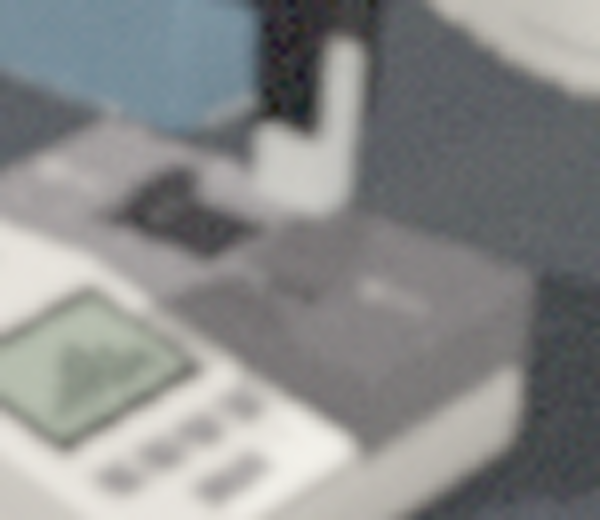

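View pics/scene6o.png

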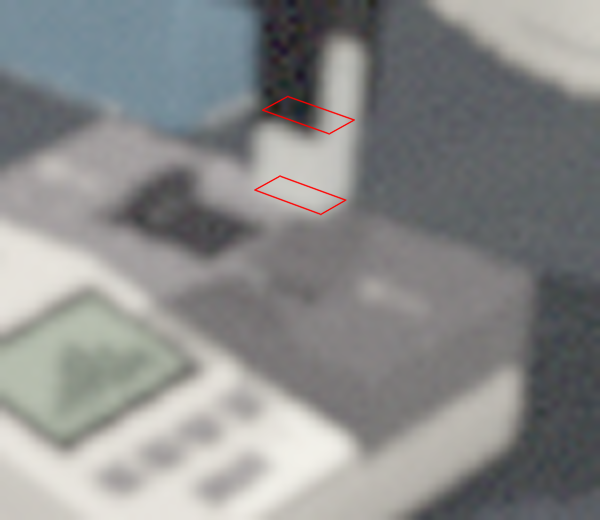

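View pics/top6o.png

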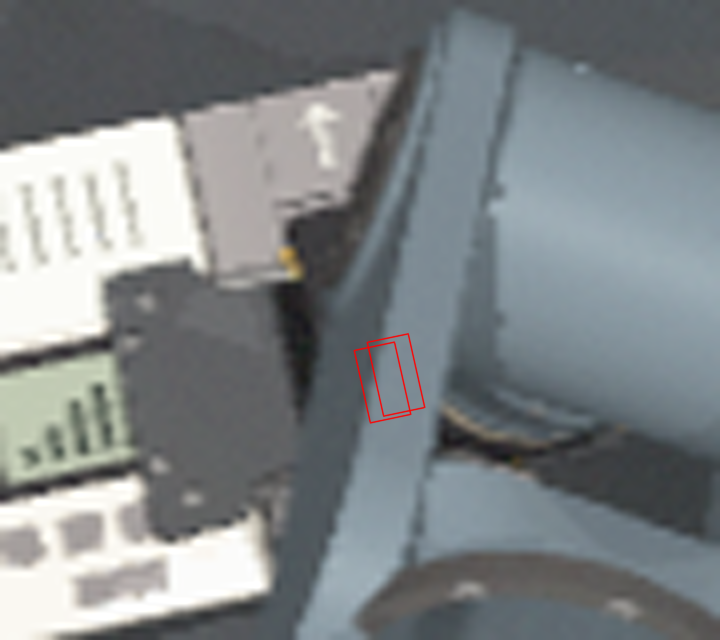

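```bash
python3 - <<'E'
from h import *
a=cv2.imread("pics/scene4.png").astype(float); a=np.clip((a/255)**.6*255,0,255).astype(np.uint8); cv2.imwrite("pics/b.png",a)
polys=[(place(0.5694,-0.0901,11.3,rect(-12.25,12.25,-7.25,7.25,58)),(0,0,255)),(place(0.5694,-0.0901,11.3,rect(-15.25,15.25,-10.25,10.25,58)),(0,255,0))]
box=(375,210,425,250)
overlay("scene","pics/b.png",[],"pics/u.png",box,12);overlay("scene","pics/b.png",polys,"pics/v.png",box,12)
cv2.imwrite("pics/w.png",cv2.resize(np.vstack([cv2.imread("pics/u.png"),cv2.imread("pics/v.png")]),None,fx=.62,fy=.62))
E
```

```text
(no output)
```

View pics/w.png

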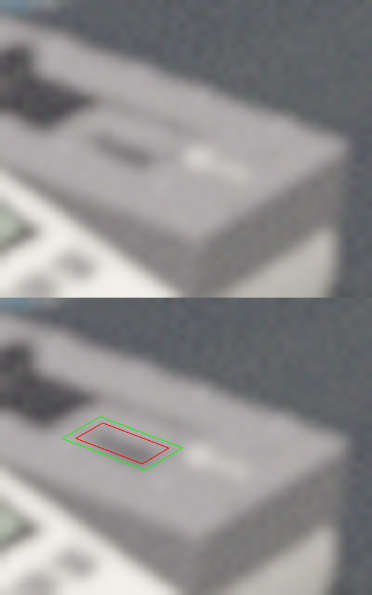

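Cell and shaft line up in the scene view within about 1 mm. Lowering to the mouth in small steps.

Request:
{"op": "send_rows", "data": {
  "plan": [
    [[0,0,-0.4,0,1],[0,0,-0.4,0,1],[0,0,0,0,1],[0,0,0,0,1]]
  ]
}}

```text
time_s: 13.6
position: [0.5687, -0.0904, 0.1009]
tcp_rot: [[0.981, 0.195, -0.001], [0.195, -0.981, 0.001], [-0.001, -0.001, -1.0]]
force: [-0.9, -0.1, -0.1]
opening: 0.142
```

Request:
{"op": "send_rows", "data": {
  "plan": [
    [[0,0,-0.1,0,1],[0,0,0,0,1]]
  ]
}}

```text
time_s: 13.8
position: [0.5691, -0.0906, 0.0984]
tcp_rot: [[0.981, 0.195, -0.0], [0.195, -0.981, 0.0], [-0.0, -0.0, -1.0]]
force: [-0.1, -0.3, 0.1]
opening: 0.139
```

Request:
{"op": "send_rows", "data": {
  "plan": [
    [[0,0,-0.1,0,1],[0,0,0,0,1]]
  ]
}}

```text
time_s: 14.0
position: [0.569, -0.0906, 0.0953]
tcp_rot: [[0.981, 0.195, -0.0], [0.195, -0.981, 0.0], [-0.0, -0.0, -1.0]]
force: [-0.2, 0.3, -0.6]
opening: 0.145
```

Request:
{"op": "send_rows", "data": {
  "plan": [
    [[0,0,-0.1,0,1],[0,0,0,0,1]]
  ]
}}

```text
time_s: 14.2
position: [0.5692, -0.0906, 0.0924]
tcp_rot: [[0.981, 0.195, 0.0], [0.195, -0.981, -0.0], [0.0, 0.0, -1.0]]
force: [-0.6, -0.3, 0.5]
opening: 0.139
```

Request:
{"op": "send_rows", "data": {
  "plan": [
    [[0,0,-0.1,0,1],[0,0,0,0,1]]
  ]
}}

```text
time_s: 14.4
position: [0.5693, -0.0907, 0.0894]
tcp_rot: [[0.981, 0.195, 0.0], [0.195, -0.981, -0.0], [0.0, 0.0, -1.0]]
force: [0.3, -0.4, 1.2]
opening: 0.143
```

Request:
{"op": "send_rows", "data": {
  "plan": [
    [[0,0,-0.1,0,1],[0,0,0,0,1]]
  ]
}}

```text
time_s: 14.6
position: [0.5693, -0.0906, 0.0864]
tcp_rot: [[0.981, 0.195, 0.0], [0.195, -0.981, -0.0], [0.0, 0.0, -1.0]]
force: [0.3, -0.1, 2.3]
opening: 0.136
```

The spring force (1.2 → 2.3 N) matches the lift. Press on to the stop.

Request:
{"op": "send_rows", "data": {
  "plan": [
    [[0,0,-0.07,0,1],[0,0,0,0,1]]
  ]
}}

```text
time_s: 14.8
position: [0.5693, -0.0906, 0.0844]
tcp_rot: [[0.981, 0.195, 0.0], [0.195, -0.981, -0.0], [0.0, 0.0, -1.0]]
force: [0.5, 0.2, 3.3]
opening: 0.141
```

Request:
{"op": "send_rows", "data": {
  "plan": [
    [[0,0,-0.05,0,1],[0,0,0,0,1]]
  ]
}}

```text
time_s: 15.0
position: [0.5693, -0.0906, 0.0834]
tcp_rot: [[0.981, 0.195, 0.0], [0.195, -0.981, -0.0], [0.0, 0.0, -1.0]]
force: [0.1, 0.3, 5.1]
opening: 0.144
```

Request:
{"op": "send_rows", "data": {
  "plan": [
    [[0,0,-0.04,0,1],[0,0,0,0,1]]
  ]
}}

```text
time_s: 15.2
position: [0.5694, -0.0907, 0.0833]
tcp_rot: [[0.981, 0.195, 0.001], [0.195, -0.981, -0.0], [0.001, 0.001, -1.0]]
force: [-2.6, 0.3, 12.0]
opening: 0.143
```

```bash
python3 look.py 7; python3 - <<'E'
from rig import *
import numpy as np
for c in("scene","top"):
  for t in("ref_cell","open_cell_a_center","beaker","dust_slide_grip"): print(c,t,[(np.round(m["at"],4).tolist(),round(m["conf"],2)) for m in mark_of(c,t)])
s=bot.read_state();print(s["time_s"],s["position"],s["force"],s["opening"])
E
```

```text
[ 0.56935408 -0.09061988  0.08327289] 11.263937939604716 [-1.23288841  0.08050978 11.53410369] [0.09301413 0.37489728 0.00866428] 15.3 12.409325767572168 [ 8.54997697e-04 -4.04962660e-04 -9.99999552e-01]
scene ref_cell [([0.5285, 0.1279, 0.0045], 0.57), ([0.5677, -0.0899, 0.0443], 0.52), ([0.573, -0.0914, 0.0663], 0.21)]
scene open_cell_a_center [([0.5004, 0.3101, 0.0285], 0.64)]
scene beaker [([0.6993, 0.1494, 0.0016], 0.59)]
scene dust_slide_grip [([0.6142, -0.0809, 0.0697], 0.52)]
top ref_cell [([0.5338, 0.1299, -0.002], 0.39)]
top open_cell_a_center [([0.4984, 0.3116, 0.0277], 0.42)]
top beaker [([0.7023, 0.1493, -0.0003], 0.91)]
top dust_slide_grip []
15.7 [ 0.56933605 -0.09063843  0.08325743] [-1.61099867  0.92241266 11.75754154] 0.14456340488315889
```

View pics/scene7u.png

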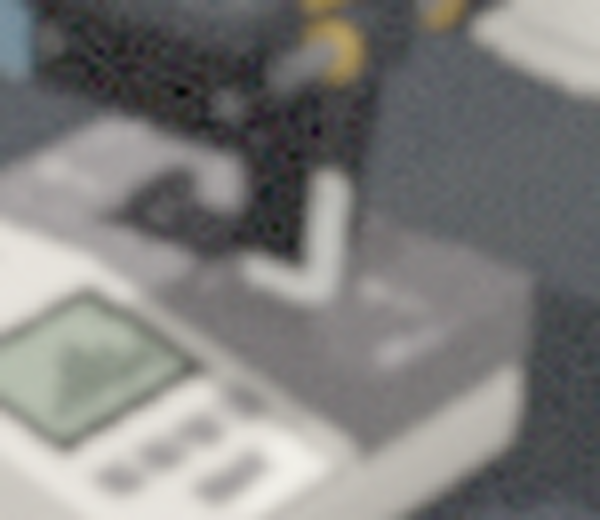

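View pics/scene7.png

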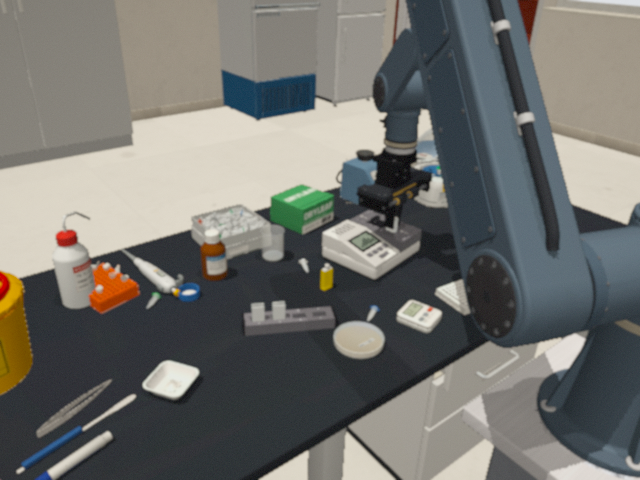

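The cell is down in the shaft with only about 4 mm of frosted side showing below the finger, at (300,280) in the crop. The open cells (258,312) and (279,311), the beaker and the yellow look-alike haven't moved. Handing in.

```bash
python3 -c "
from rig import bot
print(bot.hand_in()); s=bot.read_state(); print(s['time_s'],s['position'],s['force'],s['opening'])"
```

```text
the job is handed in; nothing more can be done
None
the job is handed in; nothing more can be done
```

The sealed reference cell is in the photometer shaft, pressed down to its stop, and the gripper was still holding it by the frosted sides when I handed in at about 16 s. I got no reading after hand-in, so my last checks are from just before it.

- **Dust slide:** I pushed it back with the closed fingers until it stopped moving while the push force rose to about 12 N. The top view then showed the shaft mouth clear.
- **Reference cell:** I took the stoppered cell from the end slot, gripping it at 12.5 mm across the frosted sides. It went into the shaft with its windows along the light path, without touching the sides.
- **Spring lift:** On the way down the force rose from about 1 N to 3 N as the lift compressed, then to 12 N with no further movement. The fingers stopped at 83.3 mm; I calculated 83.5 mm for fully pressed home.
- **Final state:** The grip was steady at about 12.5 mm and the force about 11.7 N. The open cells, the beaker and the yellow look-alike were where they started.

**Disagreements:**
- The two cameras differed by 2–3 mm on positions. I settled the grasp position by comparing the finger with the cell directly in the picture.
- One fit of the photometer's outline put the shaft about 4 mm off, so I used the shaft opening seen in the picture instead.
- The arm blocked the top camera at the end, so the final visual check is from the scene camera only.

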